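# Stack a stepped billet and crack open the stuck flux box

## Robot

A 7-joint arm with a two-finger parallel gripper is mounted at the origin on the work surface. World frame = base frame: x ahead of the robot, y to its left, z up, the work surface at z = 0. Lengths are in m, angles in rad, forces in N, time in s.
With the tool pointing down it reaches from about 0.4 to 0.9 m from the base axis. Payload 5.5 kg.
Tool frame: the origin (TCP) lies between the finger pads, 19 mm behind the fingertips; this is the grasp point; z points along the fingers, y is the line along which they close (so a half turn about z gives the same grasp; the last joint's range is limited). The gripper opens to 92 mm and grips with 3 to 60 N. Pads are 19 mm wide; open, the fingers measure 130 mm over their backs; the gripper's body (75 mm by 190 mm) begins 47 mm behind the grasp point.
Start: joints at [-1.002, 0.501, -0.427, 1.55, 0.221, 1.138, -0.21], TCP at [0.196, 0.62, 0.246] pointing down, gripper open.
Joint ranges: [-2.88, 2.88], [-0.31, 2.03], [-1.54, 1.56], [0.2, 2.42], [-1.41, 4.55], [0.19, 2.02], [-2.57, 2.57]. Speed limits (rad/s): [2.57, 2.57, 3.14, 3.14, 3.14, 3.14, 3.14].

## Interface

Orientations are given as a unit quaternion [x, y, z, w].
In Python, from bench import manip, effector, viewer gives the robot as it stands. Calls block until the motion is done:
- manip.move_pose(position, orientation): joint-space move of the TCP to a pose.
- manip.servo_line(position, ori=None, vel=0.15): straight line of the TCP; ori=None keeps the orientation; vel is the mean speed in m/s.
- manip.movej(angles): joint-space move.
- effector.open_jaws() and effector.close(f_grip=None): open the fingers fully, or close them until they stop; f_grip is the grip in N (None keeps the last).
- manip.sleep(seconds).
- manip.solve_ik(position, orientation): joint angles nearest the present ones, or None.
- viewer.get_image(name): name is "side" or "top" or "wrist"; returns the picture (480x640x3 uint8, red, green, blue); there is no depth.
- viewer.get_calibration(name): a dict with "vfov" (degrees; the focal length in pixels is half the picture's height over the tangent of half this angle, whatever the lens; pixels are square), "cx", "cy" (the principal point, pixels), "dist_coeffs" ([k1, k2, p1, p2, k3] as OpenCV has them; the pictures are not rectified), "eye" and "attitude" of the camera in the world. Camera axes: x right, y down, z forward; pixel columns grow to the right and rows downward; lengths in m; the calibration is good to about 2 mm. A picture is of the moment at which its call begins: read the wrist's pose just before it. get_calibration takes no time and is no camera call; for the wrist camera it gives the pose at the moment of the call.
A pose or a line that the arm cannot do raises manip.PlanningError and nothing moves.
- manip.hand_in(): hands the job in; it is judged then, once.
Readings, each from a call of its own:
- manip.current_clock(): time.
- manip.current_q(): joint angles.
- manip.current_joint_velocities(): joint speeds.
- manip.current_tau(): joint torques, N m.
- manip.current_tool_pos(): TCP position.
- manip.current_tcp_rot(): TCP orientation.
- manip.current_force(): force on the tool from outside, world axes, zero at the start.
- manip.current_wrist_torque(): the same for the moment, N m.
- manip.current_finger_gap(): finger opening in m.
- manip.current_gripper_force(): force on a finger pad.
Only numpy, scipy, OpenCV 4.12 (cv2) and the standard library are available. Lean on these libraries where they do the work, as an engineer would, in place of code of your own. Each camera call takes 0.05 s, during which the arm holds its last target. There are 200 camera calls.

## Task

Get a billet ready for fluxing: lay (do not drop) the wide steel disc flat in the middle of the round base plate, then lay the small disc centred on top of it. Then take the flux box's lid by its bar handle, pull it up until it breaks free of the sticky seal, without tearing it away, and hold it level just a little open, some 25 mm above the rim and still over the box, so that the smith can dip a brush. Finish while still holding the lid like that, clear of the box, and leave the tongs, bell, hook and shovel head alone.

Things in the scene. Friction and masses are not known exactly. Their poses are not given: they have to be found in the camera images.
- billet_plate: Round dark steel base plate of the billet, 92 mm diameter, 12 mm thick, flat on the bench and fixed; a 12 mm round bar welded to its edge sticks out 60 mm along its +x, low on the bench. Origin: centre of the underside; z up.
- plate_top (a point): Centre of the base plate's upper face, 12 mm above the bench.
- wide_disc: Loose plain steel disc, 58 mm diameter, 14 mm thick, about 0.28 kg, lying flat on the bench (the wider of the two). Origin: centre of the underside; z up.
- small_disc: Loose plain steel disc, 42 mm diameter, 14 mm thick, about 0.15 kg, lying flat on the bench (the smaller of the two). Origin: centre of the underside; z up.
- flux_box: Dark steel open box, 110 mm (x) by 130 mm (y), 60 mm high without its lid, fixed to the bench. Origin: centre of the underside; z up. The lid sits on its rim.
- tongs: Black steel tongs, 310 mm long, lying flat on the bench. Bystander; origin near the rivet.
- bell: Small cast brass bell, 70 mm diameter, 79 mm high, standing. Bystander; origin: centre of the underside.
- hook: Black forged hook, about 130 mm long, lying flat. Bystander.
- shovel_head: Flat rusty shovel head, 130 by 170 mm with 22 mm rims, lying flat. Bystander; origin: centre of the underside.
- lid_handle (a point): Middle of the lid's bar handle: a level round steel bar 10 mm in diameter, 84 mm long along the lid's y, on two posts (70 mm between them) over the lid's centre. The bar's centre line is 32 mm above the lid's top, 98 mm above the bench when shut.
- lid: Flat loose dark steel lid on the flux box, 118 mm (x) by 138 mm (y), 6 mm thick, about 0.34 kg with handle. Origin: centre of its underside, 60 mm above the bench when shut. Two 16 mm deep skirts under it stick in the box's seal: it takes 12 to 20 N straight up (weight included), most in the first 3 mm, then the hold fades and is gone 11 mm up. Let go, it falls back.
Not all that is in view belongs to the job. Leave any brown look-alike of the flux_box alone. Leave any turquoise look-alike of the wide_disc alone.

How it is judged:
By the outcome, as a careful person would: the job done as asked, in the order asked, and still so for the second after the job is handed in, while the arm keeps its last pose, push and grip.
It also fails if it takes over 70 s, if anything falls off the work surface, if the arm or the gripper's body presses on something with over 40 N, if the wrist force passes 120 N, or if a joint passes its speed limit or range.

## Working session

There is one attempt and no reset: what is moved stays moved. The work goes in short steps, each a Python script; the robot and the scene stay as the last script left them, time stands still between calls to the robot, and variables do not carry over. Pictures are saved under pics/ and viewed, at most 10 in all, crops included, and the job is handed in when it is done.

```bash
mkdir -p pics; ls
python3 - <<'E'
from bench import manip, effector, viewer
import cv2
for n in("top","side"):
    im=viewer.get_image(n); cv2.imwrite(f"pics/{n}0.png",im[:,:,::-1]); print(n,viewer.get_calibration(n))
print(viewer.get_calibration("wrist"),manip.current_tool_pos(),manip.current_tcp_rot(),manip.current_clock())
E
```

```text
pics
top {'vfov': 51.27518548819408, 'cx': 322.5699596780906, 'cy': 236.9801140721736, 'dist_coeffs': array([-0.00276375,  0.        ,  0.        ,  0.        ,  0.        ]), 'eye': array([0.32832579, 0.05925885, 1.18038911]), 'attitude': array([-0.68197868,  0.72317394, -0.07977716,  0.07456631])}
side {'vfov': 47.54134126725644, 'cx': 316.2662765696007, 'cy': 233.91867637566574, 'dist_coeffs': array([-0.14411185,  0.        ,  0.        ,  0.        ,  0.        ]), 'eye': array([ 0.5089569 , -0.96310161,  0.79194729]), 'attitude': array([ 0.88326078, -0.03031939,  0.00354003, -0.46788738])}
{'vfov': 64.10854880286122, 'cx': 319.9340495300497, 'cy': 239.92214504594486, 'dist_coeffs': array([-0.03423923,  0.        ,  0.        ,  0.        ,  0.        ]), 'eye': array([0.12817411, 0.64120203, 0.38348146]), 'attitude': array([0.79961435, 0.58575311, 0.07767054, 0.10713298])} [0.19557119 0.61926874 0.2445973 ] [ 1.52281199e-01  9.88336838e-01 -8.43717330e-04 -1.41411994e-04] 0.1
```

View pics/top0.png

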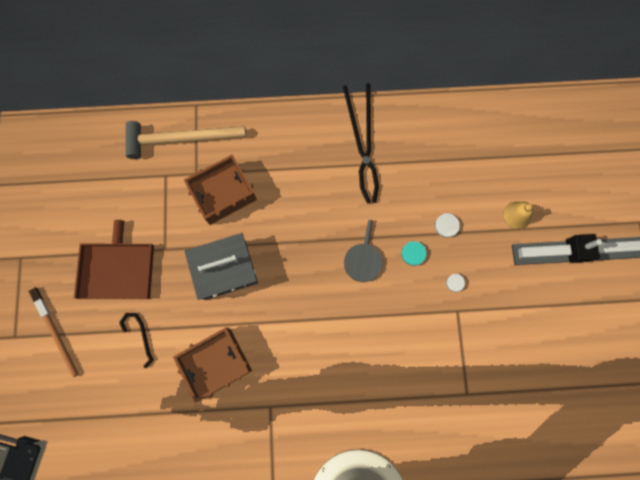

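View pics/side0.png

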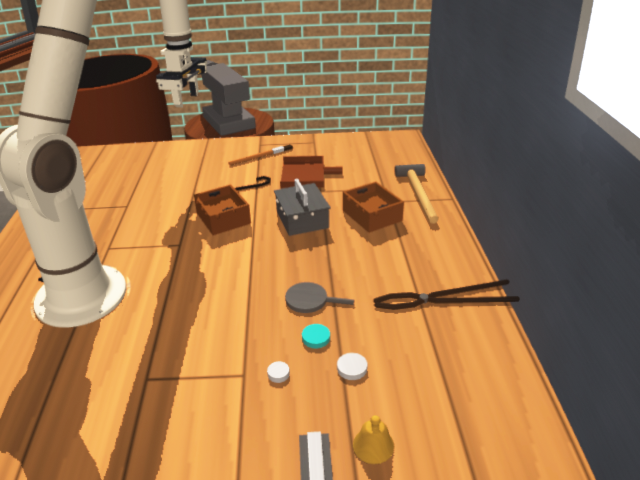

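Top view: plate at (363,263), with its bar pointing up. Wide disc at (447,225), small disc (456,283), turquoise decoy (414,253). Flux box with lid at (222,266), its bright handle at (217,263). The brown boxes either side are decoys. The side view agrees.

```bash
cat > h.py <<'E'
from bench import manip, effector, viewer
import cv2, numpy as np
from scipy.spatial.transform import Rotation as R
def shot(n,save=None):
    c=viewer.get_calibration(n); im=viewer.get_image(n)
    if save: cv2.imwrite(f"pics/{save}.png",im[:,:,::-1])
    return im,c
def cast(c,px,z):
    f=240/np.tan(np.radians(c["vfov"]/2)); K=np.array([[f,0,c["cx"]],[0,f,c["cy"]],[0,0,1]])
    u=cv2.undistortPoints(np.float64(px).reshape(-1,1,2),K,c["dist_coeffs"])[:,0]
    d=R.from_quat(c["attitude"]).apply(np.c_[u,np.ones(len(u))]); e=c["eye"]
    return (e+d*((z-e[2])/d[:,2])[:,None])[:,:2]
def project(c,p):
    f=240/np.tan(np.radians(c["vfov"]/2)); K=np.array([[f,0,c["cx"]],[0,f,c["cy"]],[0,0,1]])
    r=R.from_quat(c["attitude"]).inv(); p=np.float64(p).reshape(-1,3)
    return cv2.projectPoints(p,r.as_rotvec(),-r.apply(c["eye"]),K,c["dist_coeffs"])[0][:,0]
def blobs(mask,near,rad,amin=40):
    "largest contour whose centroid lies within rad px of near"
    m=cv2.morphologyEx(mask.astype(np.uint8),cv2.MORPH_OPEN,np.ones((3,3)))
    cs=[k for k in cv2.findContours(m,cv2.RETR_EXTERNAL,cv2.CHAIN_APPROX_NONE)[0] if cv2.contourArea(k)>amin
        and np.hypot(*(k[:,0].mean(0)-near))<rad]
    return max(cs,key=cv2.contourArea) if cs else None
def circ(c,k,z):
    "disc outline cast to plane z -> centre, diameters"
    e=cv2.fitEllipse(cast(c,k[:,0],z).astype(np.float32)*1000); return np.array(e[0])/1000,e[1]
def white(im): h=cv2.cvtColor(im,cv2.COLOR_RGB2HSV); return (h[...,1]<50)&(h[...,2]>120)
def dark(im): h=cv2.cvtColor(im,cv2.COLOR_RGB2HSV); return (h[...,1]<80)&(h[...,2]<110)
def quat(yaw):  # pointing down, tool y axis along world angle yaw
    y=np.array([np.cos(yaw),np.sin(yaw),0]); z=np.array([0,0,-1.]); return R.from_matrix(np.c_[np.cross(y,z),y,z]).as_quat()
E
python3 - <<'E'
from h import *
im,c=shot("top")
for n,m,near,z in(("wide",white(im),(447,225),.014),("small",white(im),(456,283),.014),("plate",dark(im),(363,263),.012)):
    k=blobs(m,near,20)
    if n=="plate":
        mm=np.zeros(im.shape[:2],np.uint8); cv2.drawContours(mm,[k],-1,1,-1)
        mm=cv2.morphologyEx(mm,cv2.MORPH_OPEN,cv2.getStructuringElement(2,(17,17))); k=blobs(mm,near,20)
    print(n,*circ(c,k,z))
k=blobs(white(im),(217,263),10); P=cast(c,k[:,0],.098)
r=cv2.minAreaRect((P*1000).astype(np.float32)); print("handle",r)
b=cast(c,cv2.boxPoints(cv2.minAreaRect(k)),.098); print(b)
im2,c2=shot("side")
for n,near in(("wide",(352,367)),("small",(278,372))):
    k=blobs(white(im2),near,15); print(n,circ(c2,k,.014) if k is not None else None)
q0=manip.current_q()
for n,p in dict(wide=cast(c,[(447,225)],.014)[0],plate=cast(c,[(363,263)],.012)[0],small=cast(c,[(456,283)],.014)[0],lid=P.mean(0)).items():
    for y in np.radians([-90,-45,0,45,90]):
        for h in (.023,.25):
            s=manip.solve_ik([*p,h],quat(y)); print(n,round(np.degrees(y)),h,None if s is None else np.round(s,2)) if h==.25 or s is None else 0
E
```

```text
wide [ 0.59915375 -0.25702863] (54.95772171020508, 57.470947265625)
small [ 0.46054297 -0.26121725] (38.718387603759766, 41.19707489013672)
plate [ 0.52092432 -0.04981341] (86.27607727050781, 88.66329956054688)
handle ((524.6107177734375, 280.1607666015625), (11.655834197998047, 86.32334899902344), 14.570854187011719)
[[0.51935239 0.3235554 ]
 [0.54108722 0.23993965]
 [0.52985487 0.23676299]
 [0.50822558 0.32021453]]
wide (array([ 0.59830621, -0.26532239]), (55.00666809082031, 64.28511810302734))
small (array([ 0.45954596, -0.26904443]), (38.7951545715332, 48.859779357910156))
wide -90 0.25 [-0.05  0.52  0.59  1.57 -0.31  1.15 -0.97]
wide -45 0.25 [-0.01  0.51  0.53  1.57 -0.28  1.14 -0.2 ]
wide 0 0.25 [ 0.04  0.5   0.46  1.56 -0.24  1.14  0.55]
wide 45 0.25 [ 0.05  0.49  0.44  1.56 -0.23  1.13  1.33]
wide 90 0.25 [ 0.15  0.48  0.3   1.56 -0.15  1.13  2.06]
plate -90 0.25 [-0.24  0.24  0.33  1.89 -0.09  1.03 -1.44]
plate -45 0.25 [-0.17  0.24  0.25  1.89 -0.07  1.03 -0.68]
plate 0 0.25 [-0.1   0.24  0.17  1.88 -0.05  1.03  0.08]
plate 45 0.25 [-0.06  0.23  0.12  1.88 -0.03  1.03  0.86]
plate 90 0.25 [-0.01  0.23  0.07  1.88 -0.02  1.03  1.63]
small -90 0.25 [-0.13  0.3   0.73  1.88 -0.23  1.04 -0.88]
small -45 0.25 [-0.1   0.29  0.68  1.88 -0.21  1.04 -0.11]
small 0 0.25 [-0.06  0.28  0.63  1.88 -0.19  1.04  0.65]
small 45 0.25 [-0.    0.27  0.56  1.88 -0.17  1.04  1.41]
small 90 0.25 [-0.03  0.28  0.59  1.88 -0.18  1.04  2.21]
lid -90 0.25 [-0.71  0.37  0.22  1.71 -0.09  1.07 -2.03]
lid -45 0.25 [-0.59  0.36  0.07  1.7  -0.03  1.07 -1.3 ]
lid 0 0.25 [-0.45  0.37 -0.11  1.7   0.04  1.08 -0.57]
lid 45 0.25 [-0.33  0.38 -0.26  1.69  0.11  1.08  0.16]
lid 90 0.25 [-0.25  0.39 -0.37  1.69  0.15  1.09  0.91]
```

Run:
```python
from h import *
Q=quat(0)
for n,p,z in(("plate",(.521,-.050),.012),("small",(.4605,-.262),.014),("wide",(.599,-.258),.014)):
    manip.move_pose([p[0],p[1],.2],Q); manip.sleep(.2)
    im,c=shot("wrist","w_"+n); near=project(c,[*p,z])[0]; print(n,near,manip.current_tool_pos(),manip.current_clock())
    m=dark(im) if n=="plate" else white(im); k=blobs(m,near,40,300)
    if k is None: continue
    if n=="plate":
        mm=np.zeros(im.shape[:2],np.uint8); cv2.drawContours(mm,[k],-1,1,-1)
        mm=cv2.morphologyEx(mm,cv2.MORPH_OPEN,cv2.getStructuringElement(2,(61,61))); k=blobs(mm,near,40)
    print(circ(c,k,z))
a,b,d=[cv2.imread(f"pics/w_{n}.png") for n in("plate","small","wide")]
cv2.imwrite("pics/w3.png",cv2.resize(np.hstack([a,b,d]),(798,200)))
```

```text
plate [320.08695357 221.00450296] [ 0.52109324 -0.04953686  0.19999381] 3.0833
(array([ 0.52152948, -0.04860356]), (88.80694580078125, 90.26521301269531))
small [318.94224219 223.18773692] [ 0.46141243 -0.26034857  0.19996081] 4.2167
(array([ 0.46056546, -0.26123364]), (40.26873779296875, 42.009464263916016))
wide [321.72578411 219.85154922] [ 0.59798038 -0.25868306  0.20038282] 5.075
(array([ 0.60029858, -0.25756741]), (56.081398010253906, 57.72816848754883))
```

View pics/w3.png

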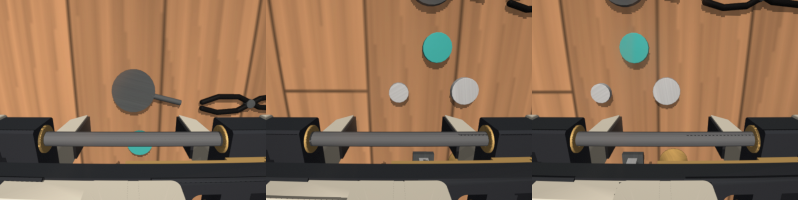

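The three wrist views show the plate, small disc and wide disc each centred where I predicted, and they agree with the top view to about 1 mm. Next I grasp the wide disc.

```bash
cat >> h.py <<'E'
def line(p,vel=.1,ori=None,fix=1):
    "servo to p, then shift the command by the settled error"
    p=np.float64(p); manip.servo_line(p,ori,vel)
    for _ in range(fix):
        manip.sleep(.3); e=p-manip.current_tool_pos()
        if np.linalg.norm(e)>.0005: manip.servo_line(p+e,ori,.03)
    manip.sleep(.15); return manip.current_tool_pos()
def st(*a): print(*a,"t",round(manip.current_clock(),2),"tcp",np.round(manip.current_tool_pos(),4),"gap",round(manip.current_finger_gap(),4),"F",np.round(manip.current_force(),1),"g",round(manip.current_gripper_force(),1))
E
python3 - <<'E'
from h import *
x,y=.6000,-.2573
line([x,y,.07],.15); st("above"); line([x,y,.0225],.08); st("down")
effector.close(f_grip=30); manip.sleep(.2); st("closed")
manip.servo_line([x,y,.10],vel=.12); manip.sleep(.2); st("lift")
shot("wrist","w_lift")
E
```

```text
above t 6.79 tcp [ 0.5995 -0.2571  0.0691] gap 0.0916 F [0.4 0.3 0.4] g 0.0
down t 8.22 tcp [ 0.5997 -0.2571  0.022 ] gap 0.0919 F [ 0.3 -0.2  0. ] g 0.0
closed t 9.07 tcp [ 0.5998 -0.2571  0.022 ] gap 0.0572 F [ 0.8  0.5 -0.3] g 30.0
lift t 10.07 tcp [ 0.5992 -0.257   0.0988] gap 0.0571 F [-0.2  0.4 -2.2] g 30.0
```

View pics/w_lift.png

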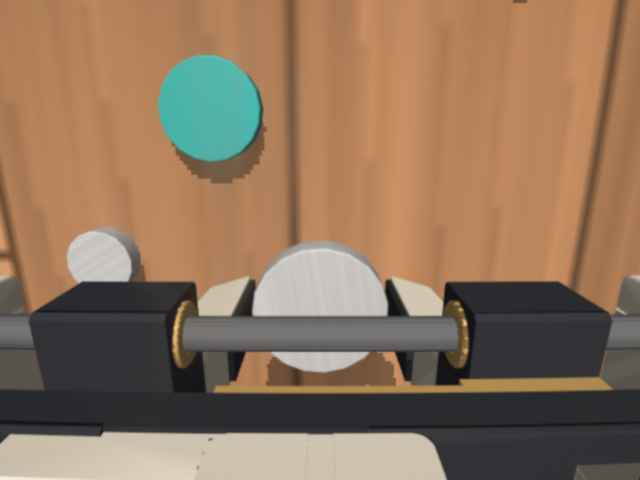

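The disc is held squarely between the pads, with its centre at about (320,306). Now I lay it on the plate with a force-guarded descent.

```bash
cat >> h.py <<'E'
def lay(px,target,grab_z,rise,save):
    "px: pixel of held disc centre; lower it over target until contact; release; retreat"
    c=viewer.get_calibration("wrist"); t=manip.current_tool_pos()
    off=cast(c,[px],t[2]-grab_z+.014)[0]-t[:2]; print("held offset",off); off=np.clip(off,-.003,.003)
    p=np.array([*(np.array(target)-off),0]); up=lambda z:p+[0,0,z]
    manip.move_pose(up(.12),quat(0)); line(up(grab_z+rise+.012),.1,fix=2); st("over")
    f0=manip.current_force()[2]; z=manip.current_tool_pos()[2]; cmd=up(0); cmd[2]=z
    err=p[:2]-manip.current_tool_pos()[:2]; print("xy err",err)
    cmd=cmd+[*err,0]
    for i in range(40):
        cmd[2]-=.0012 if cmd[2]>grab_z+rise+.005 else .0005
        manip.servo_line(cmd,vel=.03); manip.sleep(.05)
        if manip.current_force()[2]-f0>1.5: break
        if cmd[2]<grab_z+rise-.005: print("no contact");break
    st("contact"); effector.open_jaws(); manip.sleep(.3); st("open")
    t=manip.current_tool_pos(); manip.servo_line([t[0],t[1],.2],vel=.15); manip.sleep(.3); st("up")
    return shot("wrist",save)
E
python3 - <<'E'
from h import *
im,c=lay((320,306),(.5213,-.0492),.022,.012,"w_wideplaced")
near=project(c,[.5213,-.0492,.026])[0]; k=blobs(white(im),near,40,300); print(near,circ(c,k,.026))
E
```

```text
held offset [-0.00028684  0.0025405 ]
over t 13.15 tcp [ 0.522  -0.0517  0.0466] gap 0.0571 F [ 0.6  1.1 -2.9] g 30.0
xy err [-4.22074126e-04 -7.61354376e-05]
contact t 17.95 tcp [ 0.5212 -0.0518  0.0339] gap 0.0573 F [-1.   0.4  0.5] g 30.0
open t 19.0 tcp [ 0.5211 -0.0518  0.0337] gap 0.0915 F [ 0.4 -0.7 -0.2] g 0.0
up t 20.56 tcp [ 0.5209 -0.0518  0.1994] gap 0.0917 F [-0.5 -0.1 -1.4] g 0.0
[320.99450181 220.85402906] (array([ 0.52076038, -0.05189356]), (56.651493072509766, 58.15544509887695))
```

View pics/w_wideplaced.png

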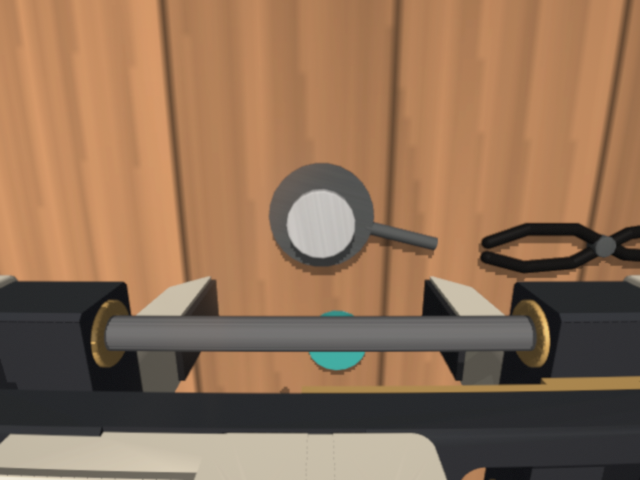

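The disc is flat on the plate but about 2.5 mm toward the robot's right, because my held-offset estimate included the side wall. I measure the error in the saved picture, then regrasp and shift it.

Run:
```python
from h import *
im=cv2.imread("pics/w_wideplaced.png")[:,:,::-1].copy(); c=viewer.get_calibration("wrist")
m=(dark(im)|white(im)).astype(np.uint8); m[300:]=0
m=cv2.morphologyEx(m,cv2.MORPH_OPEN,cv2.getStructuringElement(2,(61,61))); k=blobs(m,(321,216),30)
pc,d=circ(c,k,.012); k2=blobs(white(im),(321,224),20,300); dc,_=circ(c,k2,.026)
pc=(pc+[.5213,-.0490])/2; print(pc,d,dc,cv2.fitEllipse(k))
s=pc-dc; print("shift",s)
if np.hypot(*s)<.004:
    t=np.array([.5211,-.0518,.0345]); line(t,.15); effector.close(f_grip=30); st("regrip")
    t=manip.current_tool_pos(); line(t+[0,0,.004],.05); line(t+[*s,.004],.05); st("shifted")
    f0=manip.current_force()[2]; cmd=t+[*s,.0035]; cmd[:2]+=t[:2]+s-manip.current_tool_pos()[:2]
    for i in range(20):
        cmd[2]-=.0005; manip.servo_line(cmd,vel=.03)
        manip.sleep(.03)
        if manip.current_force()[2]-f0>1.5: break
    st("contact"); effector.open_jaws(); manip.sleep(.2); t=manip.current_tool_pos(); manip.servo_line([t[0],t[1],.15],vel=.15); manip.sleep(.2)
    im,c=shot("wrist","w_fix"); k=blobs(white(im),project(c,[*pc,.026])[0],40,300); print(circ(c,k,.026))
    st()
```

```text
[ 0.52114734 -0.05207762] (58.77419662475586, 60.138641357421875) [ 0.52089551 -0.0519238 ] ((320.4549560546875, 223.28518676757812), (67.21418762207031, 67.36902618408203), 122.99468231201172)
shift [ 0.00025184 -0.00015382]
regrip t 23.21 tcp [ 0.5208 -0.0518  0.034 ] gap 0.0569 F [ 1.1 -0.5 -0.3] g 30.0
shifted t 24.61 tcp [ 0.521 -0.052  0.038] gap 0.0572 F [-0.4  0.8 -2.9] g 30.0
contact t 26.88 tcp [ 0.5211 -0.052   0.0339] gap 0.0575 F [-2.4  0.3  5.5] g 30.0
(array([ 0.52066248, -0.05197314]), (56.63475799560547, 58.26873779296875))
t 29.0 tcp [ 0.5205 -0.052   0.1491] gap 0.0917 F [ 0.4 -0.7 -1. ] g 0.0
```

My plate mask dropped the dark ring, so that regrasp put the disc back in the same place. I remeasure the plate offline, which costs no robot time.

Run:
```python
from h import *
im=cv2.imread("pics/w_fix.png")[:,:,::-1].copy(); c=viewer.get_calibration("wrist")
h=cv2.cvtColor(im,cv2.COLOR_RGB2HSV); n=project(c,[.5213,-.049,.012])[0]; print(n,h[int(n[1])-45,int(n[0])],h[int(n[1]),int(n[0])])
m=(h[...,1]<110).astype(np.uint8); m[305:]=0
m=cv2.morphologyEx(m,cv2.MORPH_OPEN,cv2.getStructuringElement(2,(81,81))); k=blobs(m,n,30)
print(circ(c,k,.012),circ(c,k,.009),cv2.fitEllipse(k))
d=np.float64(k[:,0]); print(cast(c,[d[d[:,1].argmin()],d[d[:,1].argmax()],d[d[:,0].argmin()],d[d[:,0].argmax()]],.012))
```

```text
[321.72842664 230.85636124] [15 12 87] [ 17   9 197]
(array([ 0.5215509, -0.0484407]), (90.9329833984375, 91.7201919555664)) (array([ 0.52156317, -0.04917313]), (91.92140197753906, 92.71717071533203)) ((322.06866455078125, 227.60812377929688), (120.3628158569336, 122.73501586914062), 94.60707092285156)
[[ 0.5193427  -0.00228891]
 [ 0.51457929 -0.09363695]
 [ 0.47662627 -0.03923802]
 [ 0.56705606 -0.05604287]]
```

Run:
```python
from h import *
Q=quat(0)
manip.servo_line([.5211,-.052,.0347],vel=.2); manip.sleep(.1); effector.close(f_grip=25)
t=manip.current_tool_pos(); g=t+[.0005,.0033,0]
manip.servo_line(g,vel=.02); manip.sleep(.2); e=g-manip.current_tool_pos(); st("slid")
if np.hypot(*e[:2])>.0007: manip.servo_line(g+[e[0],e[1],0],vel=.02); manip.sleep(.1)
effector.open_jaws(); st("open")
manip.servo_line(manip.current_tool_pos()+[0,0,.12],vel=.25); manip.sleep(.1)
im,c=shot("wrist","w_slid"); k=blobs(white(im),project(c,[.5214,-.0487,.026])[0],40,300); print(circ(c,k,.026))
manip.move_pose([.4606,-.2612,.1],Q); line([.4606,-.2612,.0225],.15); st("down")
effector.close(f_grip=30); st("grip")
manip.servo_line([.4606,-.2612,.11],vel=.2); st("lift"); shot("wrist","w_small_lift")
```

```text
slid t 30.99 tcp [ 0.5217 -0.0487  0.0348] gap 0.0571 F [ 0.3 -1.   0.9] g 25.0
open t 31.74 tcp [ 0.5216 -0.0487  0.0348] gap 0.0919 F [-0.2 -1.3  0.3] g 0.0
(array([ 0.52126801, -0.04868926]), (56.51637268066406, 58.367794036865234))
down t 34.8 tcp [ 0.46   -0.261   0.0217] gap 0.0917 F [-0.8 -0.3 -0.1] g 0.0
grip t 35.65 tcp [ 0.4601 -0.261   0.0217] gap 0.0409 F [ 1.4 -0.8  0.4] g 30.0
lift t 36.24 tcp [ 0.4603 -0.2608  0.1096] gap 0.0412 F [-0.5  0.6 -2.2] g 30.0
```

View pics/w_slid.png

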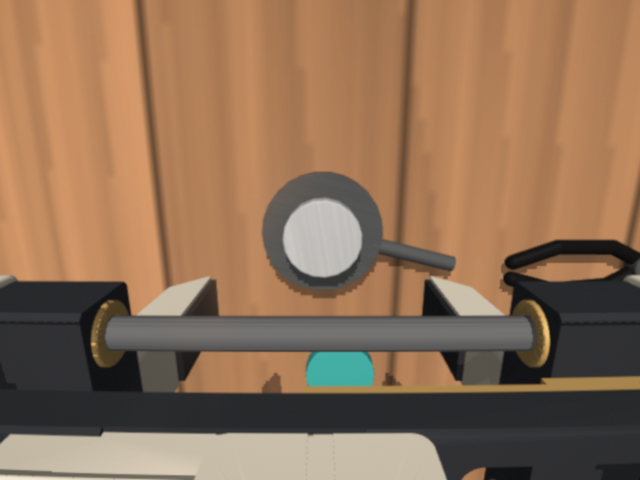

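The wide disc now sits concentric on the plate: disc measured (0.5213,-0.0487), plate (0.5215,-0.0485). In the image they are at (322,238) and (322,231), and the gap is parallax from the disc's height. The small disc is gripped and goes on top next.

Run:
```python
from h import *
p=np.array([.5215,-.0487,0]); T=.0477
manip.move_pose(p+[0,0,.09],quat(0)); line(p+[0,0,T+.004],.12); st("over")
f0=manip.current_force()[2]; t=manip.current_tool_pos(); cmd=p.copy(); cmd[:2]+=p[:2]-t[:2]; cmd[2]=t[2]-.0015
for i in range(14):
    cmd[2]-=.0006; manip.servo_line(cmd,vel=.03); 
    if manip.current_force()[2]-f0>1.5: break
st("contact",i); effector.open_jaws(); st("open")
manip.servo_line(manip.current_tool_pos()+[0,0,.13],vel=.25); manip.sleep(.1)
im,c=shot("wrist","w_small"); k=blobs(white(im),project(c,[.5214,-.0487,.04])[0],40,300); print(circ(c,k,.040)); 
im,c=shot("top","top1"); k=blobs(white(im),project(c,[.5214,-.0487,.04])[0],12,100); print("top",None if k is None else circ(c,k,.04)); st()
a=cv2.imread("pics/w_small.png")[150:310,200:460]; cv2.imwrite("pics/w_small_c.png",cv2.resize(a,None,fx=3,fy=3))
```

```text
over t 38.35 tcp [ 0.5209 -0.0486  0.051 ] gap 0.0412 F [ 0.5 -1.3 -1.4] g 30.0
contact 3 t 39.35 tcp [ 0.5221 -0.0488  0.0476] gap 0.0413 F [-2.   0.6  5.2] g 30.0
open t 40.3 tcp [ 0.5221 -0.0488  0.0471] gap 0.0919 F [0.3 0.5 0.2] g 0.0
(array([ 0.52113544, -0.04444021]), (53.28603744506836, 54.252838134765625))
top None
t 41.17 tcp [ 0.5209 -0.0487  0.1755] gap 0.0921 F [-0.1  0.2  0.1] g 0.0
```

View pics/w_small_c.png

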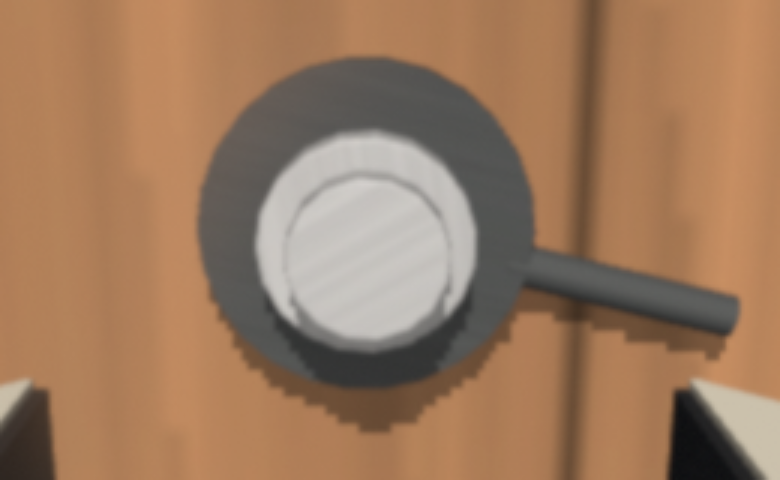

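Run:
```python
from h import *
c=viewer.get_calibration("wrist")
f=lambda x,y:(x/3+200-.33,y/3+150-.33)
print("small",cast(c,[f(367,258)],.040),"wide",cast(c,[f(366.5,241)],.026),"plate",cast(c,[f(366,222.5)],.012))
a=cast(c,[f(367,175),f(367,130),f(366,57),f(366,388)],0)
print([cast(c,[f(367,175)],.040),cast(c,[f(366,130)],.026),cast(c,[f(366,57)],.012),cast(c,[f(366,388)],.012)])
```

```text
small [[ 0.52168326 -0.04897762]] wide [[ 0.52158511 -0.04807983]] plate [[ 0.52147508 -0.0463651 ]]
[array([[ 0.52166948, -0.02824121]]), array([[ 0.5214437 , -0.01933712]]), array([[ 0.52145662, -0.00232091]]), array([[ 0.52149707, -0.09389311]])]
```

Stack is good: plate, wide and small centres agree within about 1 mm. Next, the lid: approach, a wrist check, then the grasp.

Run:
```python
from h import *
Q=quat(np.radians(14.57)); p=np.array([.5246,.2802,0])
manip.move_pose(p+[0,0,.2],Q); manip.sleep(.3)
im,c=shot("wrist","w_lid"); n=project(c,[*p[:2],.098])[0]; print(n)
k=blobs(white(im),n,30,200)
if k is not None: print(cv2.minAreaRect((cast(c,k[:,0],.098)*1000).astype(np.float32)))
st()
```

```text
[319.86192219 246.29258522]
((523.580322265625, 280.0696716308594), (10.079656600952148, 89.80268096923828), 14.65373706817627)
t 42.77 tcp [0.525  0.2794 0.2001] gap 0.0919 F [-0.8  0.8 -0.3] g 0.0
```

View pics/w_lid.png

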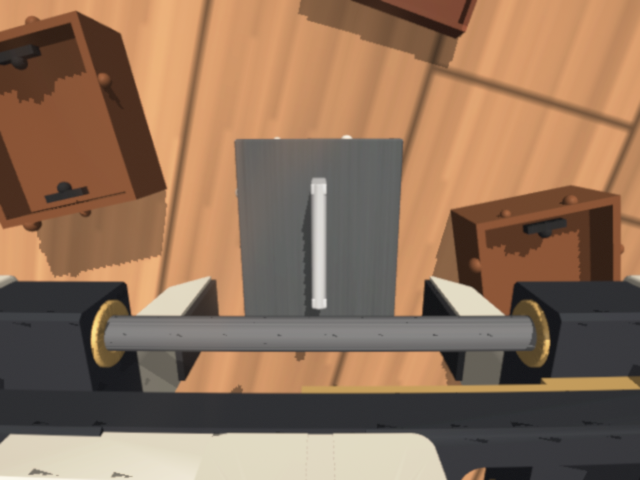

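The wrist view shows the bar handle from (319,180) to (319,307), centred between the open fingers and aligned with the pads. Grasp and pull slowly.

Run:
```python
from h import *
p=np.array([.5241,.2796,0])
manip.servo_line(p+[0,0,.13],vel=.12); line(p+[0,0,.098],.1); st("at bar")
effector.close(f_grip=55); manip.sleep(.2); st("grip"); g=manip.current_tool_pos()
cmd=g.copy()
for dz in (.003,.006,.009,.012,.016,.020,.0255):
    cmd=g+[0,0,dz]; manip.servo_line(cmd,vel=.012); st(dz)
manip.sleep(.3); st("settled"); e=g+[0,0,.0255]-manip.current_tool_pos()
manip.servo_line(cmd+e,vel=.01); manip.sleep(.3); st("final"); print(manip.current_tcp_rot(),quat(np.radians(14.57)),manip.current_wrist_torque())
a,_=shot("side"); cv2.imwrite("pics/side_end.png",cv2.resize(a[130:270,180:420,::-1],None,fx=3.3,fy=3.3))
```

```text
at bar t 44.67 tcp [0.5237 0.2794 0.0974] gap 0.0914 F [-0.4 -0.1 -0.1] g 0.0
grip t 46.13 tcp [0.5239 0.2794 0.0974] gap 0.0084 F [ 0.8  0.4 -1.3] g 55.0
0.003 t 46.53 tcp [0.5227 0.2788 0.0989] gap 0.0081 F [  1.6   1.8 -17.7] g 55.0
0.006 t 46.93 tcp [0.5241 0.2796 0.1046] gap 0.0084 F [-2.  -0.7 -4.6] g 55.0
0.009 t 47.33 tcp [0.5251 0.2798 0.1075] gap 0.0083 F [ 0.3 -0.7 -0.5] g 55.0
0.012 t 47.73 tcp [0.5239 0.2795 0.1094] gap 0.0084 F [ 1.1  0.3 -2.6] g 55.0
0.016 t 48.22 tcp [0.524  0.2795 0.1135] gap 0.0084 F [ 0.2 -0.6 -1.4] g 55.0
0.02 t 48.7 tcp [0.524  0.2794 0.1175] gap 0.0079 F [-0.6  0.3 -3.1] g 55.0
0.0255 t 49.31 tcp [0.524  0.2794 0.123 ] gap 0.0087 F [ 0.2 -0.1 -3. ] g 55.0
settled t 49.61 tcp [0.5239 0.2794 0.1228] gap 0.0083 F [ 0.4 -0.5 -2.1] g 55.0
final t 50.16 tcp [0.524  0.2794 0.123 ] gap 0.0081 F [-0.1  0.3 -2.7] g 55.0
[ 6.11732988e-01  7.91064316e-01 -4.19400537e-06 -4.70221829e-06] [0.61173416 0.79106341 0.         0.        ] [-0.12877806  0.03702232 -0.03513103]
```

View pics/side_end.png

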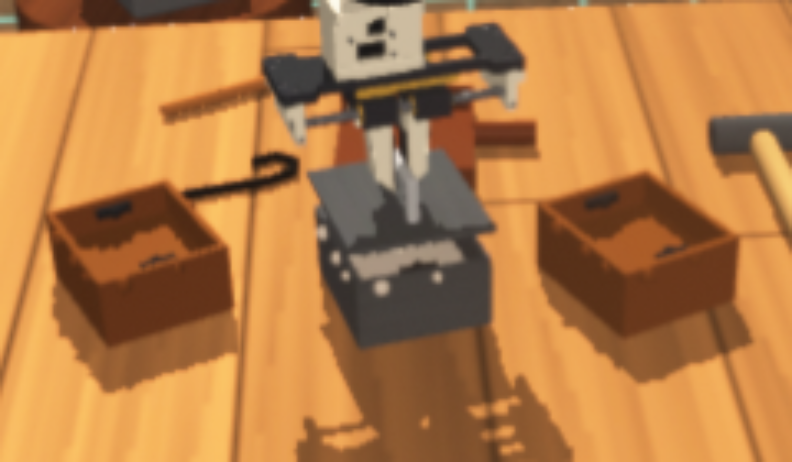

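The lid is up, over the box and clear of it. The two brown boxes and the hook look untouched. I check that it is level by projecting the expected lid corners.

Run:
```python
from h import *
c=viewer.get_calibration("side"); y=np.radians(14.6); ux=np.array([np.cos(y),np.sin(y),0]); uy=np.array([-np.sin(y),np.cos(y),0])
b=np.array([.524,.2797,.0915])
P=[b+sx*.059*ux+sy*.069*uy for sx,sy in((-1,1),(-1,-1),(1,-1),(1,1))]
print(((project(c,P)-[180,130])*3.3).round(), "seen (310,178)(355,238)(492,230)(440,152)")
```

```text
[[305. 167.]
 [350. 250.]
 [498. 222.]
 [443. 143.]] seen (310,178)(355,238)(492,230)(440,152)
```

Run:
```python
from h import *
y=np.radians(14.6); ux=np.array([np.cos(y),np.sin(y),0]); uy=np.array([-np.sin(y),np.cos(y),0]); b=np.array([.524,.2797,.0915])
out=[]
for n,x0,y0,w,h,s in(("side",264,160,80,60,5),("wrist",0,0,640,480,.625)):
    im,c=shot(n,n+"_fin")
    P=np.array([b+sx*.059*ux+sy*.069*uy for sx,sy in((-1,1),(-1,-1),(1,-1),(1,1))]); p=project(c,P); print(n,p.round(1))
    v=cv2.resize(im[y0:y0+h,x0:x0+w,::-1],None,fx=s,fy=s,interpolation=cv2.INTER_CUBIC)
    for q in (p-[x0,y0]+.5)*s: cv2.circle(v,tuple(int(i) for i in q),3,(0,255,0),1)
    out.append(cv2.resize(v,(400,300)))
cv2.imwrite("pics/fin.png",np.hstack(out)); st()
```

```text
side [[272.6 180.6]
 [286.  205.6]
 [330.9 197.4]
 [314.4 173.4]]
wrist [[184.  140.9]
 [209.1 410.4]
 [431.9 410.1]
 [456.4 140.6]]
t 50.31 tcp [0.524  0.2794 0.123 ] gap 0.0081 F [-0.1  0.1 -2.7] g 55.0
```

View pics/fin.png

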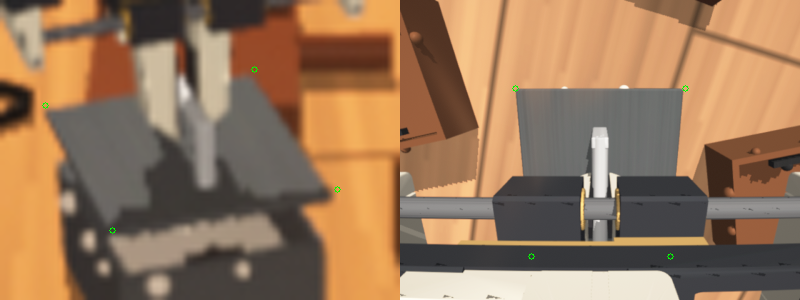

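In both views the projected corners of a level lid fall on the real lid corners, within 1 px in the wrist view and 1–2 px in the side view. The lid is level, about 25 mm open and over the box.

```bash
python3 -c "
from bench import manip
print(manip.hand_in())"
```

```text
the job is handed in; nothing more can be done
None
```

I handed the job in at about 50 s: the wide disc lies on the base plate with the small disc on top, centres within about 1 mm, and the gripper is holding the flux box lid level, about 25 mm above the rim and clear of the box.

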